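Open the dust box gate and hold it wide

ROBOT

A 7-joint arm with a two-finger parallel gripper is mounted at the origin on the work surface. World frame = base frame: x ahead of the robot, y to its left, z up, the work surface at z = 0. Lengths are in m, angles in rad, forces in N, time in s.
With the tool pointing down it reaches from about 0.4 to 0.85 m from the base axis. Payload 4.5 kg.
Tool frame: the origin (TCP) lies midway between the tips of the shut fingers; the grasp point (between the pads) lies 19 mm behind it; z points along the fingers, y is the direction in which the jaws open and shut (so a half turn about z gives the same grasp; the last joint's range is limited). The gripper opens to 88 mm and grips with 3 to 60 N. Pads are 18 mm wide; open, the fingers measure 123 mm over their backs; the gripper's body (75 mm by 187 mm) begins 45 mm behind the grasp point.
Start: joints at [-1.145, 0.689, -0.195, 1.565, 0.157, 0.902, -0.215], TCP at [0.239, 0.578, 0.239] pointing down, gripper open.
Joint ranges: [-3.01, 3.01], [-0.46, 2.08], [-1.47, 1.51], [0.13, 2.56], [-1, 4.14], [0.04, 2.09], [-2.66, 2.66]. Speed limits (rad/s): [2.57, 2.57, 3.14, 3.14, 3.14, 3.14, 3.14].

INTERFACE

Orientations are given as a unit quaternion [x, y, z, w].
In Python, from plant import get_state, snapshot, finish_job, find_in gives the robot as it stands.
- The arm moves only by the shell command python3 -m creep 'ROWS' [OPENING] [FORCE]. ROWS is JSON, one flat list of numbers, 6 for each row, row after row: the shift along the tool's x, y, z in mm, then the turn, a rotation vector about the tool's x, y, z in degrees. In form: [tx, ty, tz, wx, wy, wz, tx, ty, tz, wx, wy, wz, ...]. A call has 1 to 5 rows; each row shifts and turns the pose as measured when the row begins, along the tool's axes as they then stand; what a row does not reach is not made up. A row lasts 1/12 s, in which the tool goes at most 41.7 mm and 7.16 degrees, less where a joint would pass 70% of its speed; a pose out of reach is approached as far as the arm can. A call is refused whole if a number of a shift passes 41.7 or a number of a turn 7.16, either way. A call with a gripper value outside its range is refused whole. OPENING is the finger opening in mm, from 0 to 88.1, set as the call begins (- or left out, the last holds). The fingers move at their own pace and stop on an object; FORCE is the grip in N (left out, the last holds). Time passes only in rows, so rows that do not move let the fingers close. It gives the time, the measured TCP pose, the force and the opening at its end, in the units of the state.
- get_state(): the state, without advancing time (a new reading comes with each control period).
- snapshot(name): name is "scene" or "top" or "wrist"; returns a dict with "color" (480x640x3 uint8, red, green, blue), "intrinsics" (3x3 intrinsics, pixels), "extrinsics" (4x4, takes a point from world to camera coordinates). Camera axes: x right, y down, z forward; pixel columns grow to the right and rows downward; lengths in m; the calibration is good to about 2 mm. A picture is of the moment at which its call begins. There is no depth.
- finish_job(): hands the job in, once; it reports no verdict.
Trained networks look in the newest picture that a camera, given by its name, has taken for a name from the list of things; names that differ only in an ending like _2 or _b are one class to them, and where a whole thing is asked for, a point or a joint stands for the part that bears it (a point fixed in the world has none). Each returns a list of dicts, best first, with "score" (0 to 1); they miss things now and then, are a little off and sometimes report something else, mostly with a low value. They report only what shows in the picture. A call takes as long as a camera call.
- find_in(thing, camera): "xy" ([column, row] in pixels, amid what is visible of it).
The state is a dict: "clock": time; "q": joint angles; "qd": joint speeds; "joint_torque": joint torques, N m; "tool_pos": TCP position; "eef_rot": TCP orientation; "contact_force": force on the tool from outside, world axes, zero at the start; "moment": the same for the moment, N m; "opening": opening from 0.0 (shut) to 1.0 (fully open).
Only numpy, scipy, OpenCV 4.12 (cv2) and the standard library are available. Lean on these libraries where they do the work, as an engineer would, in place of code of your own. Each camera call takes 0.05 s, during which the arm holds its last target.

TASK

Swing the lamp clear of the dust box's gate, all the way back over the far corner of the box behind the frame catch. Then squeeze the frame catch (the pair of tabs on the fixed front panel) until its bolt is clear of the gate, and only after that squeeze the grip on the gate (the pair of tabs on its top rail) and swing the gate open past its detent click to about 70 degrees. The gate closes itself, so finish while still holding it still and wide open, with the lamp left clear and the loose things on the bench and in the box undisturbed.

Things in the scene. Friction and masses are not known exactly. Their poses are not given: they have to be found in the camera images.
- dustbox: Low wooden dust box fixed to the bench, 245 x 365 mm, walls 100 mm high, perforated metal floor. Origin on the bench, mid gate. Own +x points from the gate into the box, +y along the shut gate to its hinge (y = 100 mm); the gate's free edge is at y = -100, from there to y = -228 runs a fixed front panel, 120 mm high, with the frame catch. The gate opens outwards, to -x. Place, yaw vary.
- gate_hinge (a point): Point on the gate's upright hinge axis, 120 mm above the bench; dust box frame (0, 100, 120) mm; axes as the dust box. A steel cam and a spring plunger just above it, up to 138 mm high, make the detent.
- gate (a joint): Gate angle, rad: 0 shut, 1.4 at its stop; grows as the free edge swings out (box -x), clockwise from above. The detent resists from 0.2 to its crest at 0.5 (about 4 N at the grip) and is passed at 0.8. A light spring (about 1 N at the grip) pulls it shut; let go beyond the detent, it drifts back to about 0.75. With a bolt engaged it moves only about 0.03. 70 degrees is 1.22.
- gate_leaf: The gate with its grip: wooden frame with a clear pane, 190 mm long, 105 high, 14 thick, top edge 120 mm above the bench. Origin on the hinge axis at bench height; from the hinge it points along its own -y (free edge at y = -200 mm); axes as the dust box when shut.
- grip_center (a point): Middle of the unsqueezed grip on the gate, 155 mm from the hinge axis, 145 mm up; axes as gate_leaf. Two upright steel tabs on the top rail, 30 mm wide across the gate, 8 thick along it, 120 to 170 mm high; outer faces 54 mm apart along own y, 38 when squeezed. The hinge-side tab (+y) is fixed to the gate, the one towards the free edge moves; its bolt runs down the gate's outer face.
- grip (a joint): How far the grip's moving tab is squeezed towards the hinge, m: 0 at rest, 0.016 fully. Spring-loaded (5 N, 9 N fully in), springs back when let go. Its bolt frees the gate from 0.011 on and must stay in until the gate has swung 0.12 rad.
- catch_center (a point): Middle of the unsqueezed frame catch, fixed in the dust box at (0, -170, 145) mm; axes as the dust box. Two upright steel tabs on the fixed front panel, same size as the grip's: outer faces 54 mm apart along own y, 38 when squeezed. The outer tab (-y side) is fixed, the one nearer the gate moves; its bolt runs down the panel's outer face.
- catch (a joint): How far the moving tab of the frame catch has been squeezed towards the fixed one (away from the gate), m: 0 bolt in front of the gate, 0.016 fully squeezed. Clear of the gate from 0.011 on. Moves stiffly (5 N) and stays where it is left.
- lamp_stem (a point): Top of the finger stem on the lamp head, 300 mm up: steel cylinder 16 mm across, free from 258 to 300. Below it the white lamp cone (90 mm across, 186 to 258 up). A 12 mm arm, 249 up, joins it to a post at (258, 70) mm in the box frame: it swings on a 270 mm circle about the post (1 N friction, stays). Starts over the gate; clear once swung past the catch end to 180 to 275 mm behind it (box x).
- blank: Plaster carving blank, loose on the tray in the box, 70 x 45 x 53 mm; origin under its centre. Leave it alone.
- jar: Closed glass jar, 60 mm across, 85 mm high, on the bench; origin under its centre. Leave it alone.
- brush: Wooden-handled brush, 200 mm long, lying on the bench; origin under its middle. Leave it alone.

How it is judged:
By the outcome, as a careful person would: the job done as asked, in the order asked, and still so for the second after the job is handed in, while the arm keeps its last pose, push and grip.
It also fails if it takes over 58 s, if anything falls off the work surface, if the arm or the gripper's body presses on something with over 40 N, if the wrist force passes 120 N, or if a joint passes its speed limit or range.

## Working session

There is one attempt and no reset: what is moved stays moved. The work goes in short steps, Python scripts to look and compute and a shell command to move; the robot and the scene stay as the last step left them, time stands still between calls to the robot, and variables do not carry over. Pictures are saved under pics/ and viewed, and the job is handed in when it is done.

```bash
mkdir -p pics; ls; cat > h.py <<'E'
import numpy as np, cv2
from plant import get_state, snapshot, finish_job, find_in
def snap(n,f):
    s=snapshot(n); cv2.imwrite('pics/'+f+'.png',cv2.cvtColor(s['color'],cv2.COLOR_RGB2BGR)); return s
def ray(s,uv):
    K=np.array(s['intrinsics']);E=np.array(s['extrinsics'])
    d=E[:3,:3].T@np.linalg.inv(K)@np.array([uv[0],uv[1],1.]); c=-E[:3,:3].T@E[:3,3]
    return c,d/np.linalg.norm(d)
def atz(s,uv,z):
    c,d=ray(s,uv); return c+d*(z-c[2])/d[2]
def proj(s,p):
    K=np.array(s['intrinsics']);E=np.array(s['extrinsics'])
    q=K@(E[:3,:3]@np.array(p)+E[:3,3]); return q[:2]/q[2]
E
python3 - <<'E'
from h import *
st=get_state(); print({k:np.round(v,3).tolist() for k,v in st.items()})
for n in ['scene','top','wrist']:
    s=snap(n,n+'0'); print(n,np.round(ray(s,(320,240)),3).tolist())
    for t in ['dustbox','gate_hinge','grip_center','catch_center','lamp_stem','blank','jar','brush','gate_leaf']:
        r=find_in(t,n); print(t,[(np.round(x['xy']).tolist(),round(x['score'],2)) for x in r[:2]])
print(get_state()['clock'])
E
```

```text
pics
{'clock': 0.0, 'q': [-1.145, 0.69, -0.194, 1.566, 0.157, 0.902, -0.215], 'qd': [-0.001, -0.0, 0.001, 0.001, -0.001, -0.001, 0.002], 'joint_torque': [-0.001, -52.756, -1.267, -15.343, -0.053, 0.006, 0.0], 'tool_pos': [0.238, 0.577, 0.238], 'eef_rot': [0.195, 0.981, -0.001, -0.0], 'contact_force': [-0.638, 0.311, 0.065], 'moment': [0.042, 0.013, -0.006], 'opening': 0.995}
scene [[1.222, 0.184, 1.01], [-0.646, -0.036, -0.763]]
dustbox [([142.0, 358.0], 0.82)]
gate_hinge [([142.0, 358.0], 0.73), ([165.0, 238.0], 0.48)]
grip_center [([200.0, 308.0], 0.65)]
catch_center [([136.0, 359.0], 0.76)]
lamp_stem [([129.0, 264.0], 0.69)]
blank [([138.0, 345.0], 0.98), ([142.0, 358.0], 0.46)]
jar [([460.0, 335.0], 0.81)]
brush [([453.0, 261.0], 0.81)]
gate_leaf [([202.0, 310.0], 0.69)]
top [[0.418, 0.127, 1.407], [0.099, 0.005, -0.995]]
dustbox [([462.0, 182.0], 0.66)]
gate_hinge []
grip_center [([404.0, 204.0], 0.62)]
catch_center [([463.0, 182.0], 0.71)]
lamp_stem [([474.0, 212.0], 0.71)]
blank [([459.0, 191.0], 0.6)]
jar [([198.0, 216.0], 0.66)]
brush [([198.0, 303.0], 0.97)]
gate_leaf []
wrist [[0.172, 0.605, 0.385], [0.266, -0.105, -0.958]]
dustbox []
gate_hinge []
grip_center []
catch_center []
lamp_stem []
blank []
jar []
brush [([262.0, 396.0], 0.95)]
gate_leaf []
1.5
```

View pics/scene0.png

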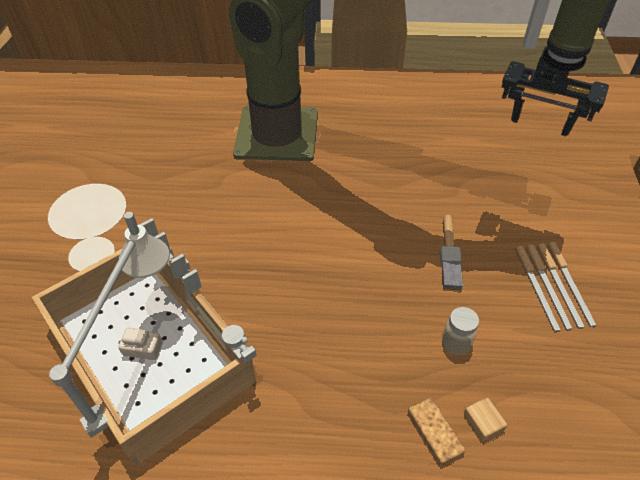

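View pics/top0.png

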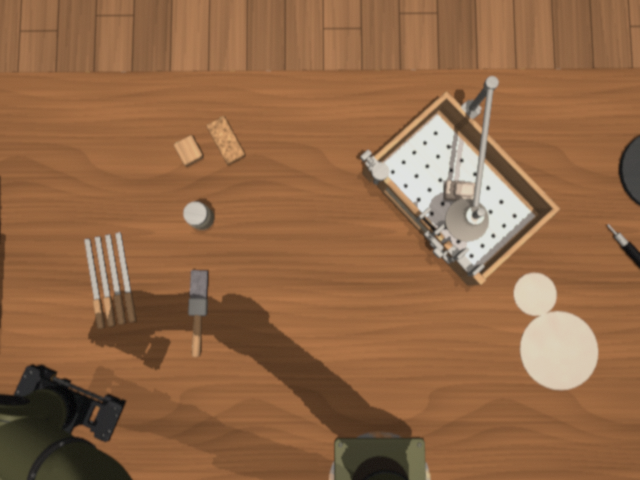

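```bash
python3 - <<'E'
import cv2
a=cv2.imread('pics/top0.png')[70:300,340:580]; cv2.imwrite('pics/top0c.png',cv2.resize(a,None,fx=2.6*1.27,fy=2.6,interpolation=2)) if 0 else cv2.imwrite('pics/top0c.png',cv2.resize(a,None,fx=2.5,fy=2.5,interpolation=2))
a=cv2.imread('pics/scene0.png')[200:470,20:280]; cv2.imwrite('pics/scene0c.png',cv2.resize(a,None,fx=2.2,fy=2.2,interpolation=2))
E
```

```text
(no output)
```

View pics/top0c.png

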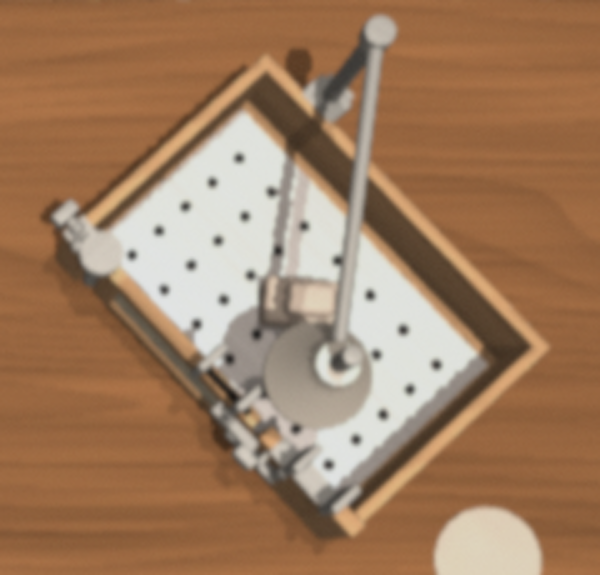

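View pics/scene0c.png

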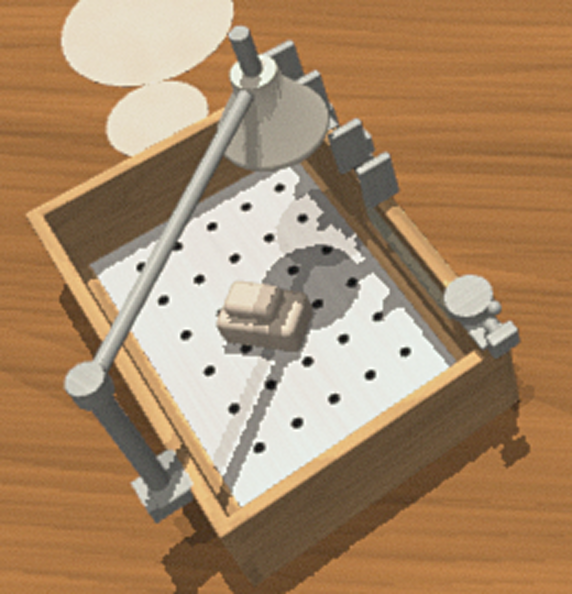

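```bash
cat > fit.py <<'E'
from h import *
import pickle
from scipy.optimize import least_squares
T,S=snapshot('top'),snapshot('scene')
pickle.dump((T,S),open('cams.pkl','wb'))
obs=[(T,(380,170.8),(0,100,138)),(S,(233.2,334.5),(0,100,138)),(S,(148.2,221.8),(0,-193,170)),(S,(161.8,235.5),(0,-147,170)),(S,(177.3,256.8),(0,-78,170)),(S,(189.5,271.4),(0,-32,170)),
(T,(559.2,208.8),(245,-228,100)),(T,(446.4,93.2),(245,137,100)),(S,(35.9,297.7),(245,-228,100)),(S,(123.6,439.5),(245,137,100)),(T,(492,82),(258,70,260)),(S,(60,375),(258,70,260))]
def w(p,b):
    c,s=np.cos(p[2]),np.sin(p[2]); b=np.array(b)/1000.
    return np.array([p[0]+c*b[0]-s*b[1],p[1]+s*b[0]+c*b[1],b[2]])
f=lambda p:np.concatenate([proj(s,w(p,b))-uv for s,uv,b in obs])
r=least_squares(f,[.6,-.2,-.7],loss='soft_l1',f_scale=2)
print(r.x); print(np.round(f(r.x).reshape(-1,2),1))
for n,b in dict(hinge=(0,100,120),grip=(0,-55,145),catch=(0,-170,145),post=(258,70,260)).items(): print(n,np.round(w(r.x,b),3))
# stem triangulate
def tri(o):
    A=np.zeros((3,3));B=np.zeros(3)
    for s,uv in o:
        c,d=ray(s,uv);M=np.eye(3)-np.outer(d,d);A+=M;B+=M@c
    return np.linalg.solve(A,B)
st=tri([(T,(479.2,211.6)),(S,(128.2,215.9))]);print('stem',st, atz(T,(479.2,211.6),.3),atz(S,(128.2,215.9),.3))
c,s=np.cos(r.x[2]),np.sin(r.x[2]);d=st[:2]-r.x[:2];print('stem box',c*d[0]+s*d[1],-s*d[0]+c*d[1])
E
python3 fit.py
```

```text
[ 0.62207443 -0.06095582 -0.84131493]
[[-1.5 -1.1]
 [ 0.7 -3.3]
 [-0.2 -1.2]
 [-2.1 -0.9]
 [ 0.8 -0. ]
 [ 1.6  1. ]
 [-0.1 -0.3]
 [-0.7 -3.1]
 [-4.2 -2.4]
 [-3.8  3.9]
 [-1.9 -0.1]
 [-0.1 -5.1]]
hinge [0.697 0.006 0.12 ]
grip [ 0.581 -0.098  0.145]
catch [ 0.495 -0.174  0.145]
post [ 0.846 -0.207  0.26 ]
stem [ 0.58095208 -0.16811447  0.29585722] [ 0.5801699  -0.16629871  0.3       ] [ 0.58464062 -0.16683198  0.3       ]
stem box 0.05248157111996071 -0.10207696873396013
```

```bash
cat > plan.py <<'E'
import sys
from h import *
from scipy.spatial.transform import Rotation as R
def target(psi):
    p=np.radians(psi); y=np.array([np.cos(p),np.sin(p),0]); z=np.array([0,0,-1.]); x=np.cross(y,z)
    return R.from_matrix(np.c_[x,y,z])
def psi_of(Rm): y=Rm.as_matrix()[:,1]; return np.degrees(np.arctan2(y[1],y[0]))
def rows(wps,n=5,ms=40,mt=7,dirn=0):
    """wps list of (x,y,z,psi)"""
    st=get_state(); p=np.array(st['tool_pos']);r=R.from_quat(st['eef_rot']);out=[]
    i=0
    for _ in range(n):
        q=np.array(wps[i][:3]); 
        e=(q-p); t=r.inv().apply(e)*1000; L=np.linalg.norm(t); 
        if L>ms: t*=ms/L
        w=np.degrees((r.inv()*target(wps[i][3])).as_rotvec())
        if dirn and np.linalg.norm(w)>120 and np.sign(w[2])!=dirn: w=-w
        A=np.linalg.norm(w)
        if A>mt: w*=mt/A
        t=np.round(t,1);w=np.round(w,1); out+=[*t,*w]
        p=p+r.apply(t)/1000; r=r*R.from_rotvec(np.radians(w))
        if L<=ms and A<=mt and i<len(wps)-1: i+=1
    print(str([float(x)+0 for x in out]).replace('.0,',',').replace(' ',''))
    print('end',np.round(p,4),round(psi_of(r),1))
def show():
    st=get_state(); print(round(st['clock'],2),np.round(st['tool_pos'],4),'psi',round(psi_of(R.from_quat(st['eef_rot'])),1),'z',np.round(R.from_quat(st['eef_rot']).as_matrix()[:,2],3),'F',np.round(st['contact_force'],1),'op',round(st['opening']*88.1,1),'q',np.round(st['q'],2))
E
python3 -c "
from plan import *
rows([(.55,-.14,.37,-98)],dirn=1)"
```

```text
[-28.3,-27.5,-6.6,0,0,7,-31.5,-23.8,-6.6,0,0,7,-34.1,-19.8,-6.6,0,0,7,-36.3,-15.5,-6.6,0,0,7,-37.9,-10.9,-6.6,0,0,7.0]
end [0.3171 0.3967 0.2717] 32.6
```

```bash
python3 -m creep '[-28.3,-27.5,-6.6,0,0,7,-31.5,-23.8,-6.6,0,0,7,-34.1,-19.8,-6.6,0,0,7,-36.3,-15.5,-6.6,0,0,7,-37.9,-10.9,-6.6,0,0,7]' 88
python3 -c "
from plan import *
show()
rows([(.55,-.14,.37,-98)],dirn=1)"
```

```text
clock: 2.02
tool_pos: [0.3115, 0.3998, 0.2694]
eef_rot: [0.483, 0.876, 0.002, -0.005]
contact_force: [0.6, 0.9, 0.2]
opening: 1.003
2.02 [0.3115 0.3998 0.2694] psi 32.2 z [-0.007  0.009 -1.   ] F [0.6 0.9 0.2] op 88.4 q [-0.96  0.49 -0.05  1.89  0.02  0.76 -0.45]
[-38.9,-5.8,-7.1,0,0,7,-39.3,-1,-7.1,0,0,7,-39.2,3.8,-7.1,0,0,7,-38.4,8.6,-7.1,0,0,7,-37.1,13.2,-7.1,0,0,7.0]
end [0.3911 0.2194 0.3028] -2.8
```

```bash
python3 -m creep '[-38.9,-5.8,-7.1,0,0,7,-39.3,-1,-7.1,0,0,7,-39.2,3.8,-7.1,0,0,7,-38.4,8.6,-7.1,0,0,7,-37.1,13.2,-7.1,0,0,7]' >/dev/null
python3 -c "
from plan import *
show()
rows([(.55,-.14,.37,-98)],dirn=1)"
```

```text
2.43 [0.3918 0.2107 0.3053] psi -3.6 z [-0.005  0.011 -1.   ] F [1.9 0.3 0.6] op 87.9 q [-0.69  0.36  0.14  2.   -0.09  0.78 -0.56]
[-34.8,18.4,-7.1,-0.1,0,7,-32.3,22.5,-7.1,-0.1,0,7,-29.3,26.3,-7,-0.1,0,7,-25.9,29.7,-7,-0.1,0,7,-22.1,32.6,-6.9,0,0,7.0]
end [0.4728 0.0309 0.3384] -38.6
```

```bash
python3 -m creep '[-34.8,18.4,-7.1,-0.1,0,7,-32.3,22.5,-7.1,-0.1,0,7,-29.3,26.3,-7,-0.1,0,7,-25.9,29.7,-7,-0.1,0,7,-22.1,32.6,-6.9,0,0,7]' >/dev/null
python3 -c "
from plan import *
show()
rows([(.55,-.14,.37,-98)],dirn=1)"
```

```text
2.85 [0.4733 0.0224 0.3418] psi -39.4 z [ 0.006  0.012 -1.   ] F [ 1.2 -0.2 -0. ] op 87.9 q [-0.38  0.37  0.35  1.88 -0.17  0.92 -0.63]
[-16.8,35.7,-6.6,-0.1,-0.1,7,-12.4,37.5,-6.5,-0.1,-0.1,7,-7.7,38.7,-6.4,-0.1,-0.1,7,-2.9,39.4,-6.3,0,-0.1,7,1,21.5,-3.4,-0.1,-0.1,7.0]
end [ 0.55 -0.14  0.37] -74.4
```

```bash
python3 -m creep '[-16.8,35.7,-6.6,-0.1,-0.1,7,-12.4,37.5,-6.5,-0.1,-0.1,7,-7.7,38.7,-6.4,-0.1,-0.1,7,-2.9,39.4,-6.3,0,-0.1,7,1,21.5,-3.4,-0.1,-0.1,7]' >/dev/null
python3 -c "
from plan import *
show()
for n in ['wrist','top','scene']: snap(n,n+'1')
print([(x['xy'],x['score']) for n in ['top','scene','wrist'] for x in find_in('lamp_stem',n)[:1]])
rows([(.55,-.14,.37,-98)],n=4,dirn=1)"
```

```text
3.27 [ 0.5512 -0.1518  0.3739] psi -75.5 z [ 0.008  0.001 -1.   ] F [ 0.3 -0.4 -0.7] op 88.1 q [-0.13  0.52  0.54  1.56 -0.29  1.14 -0.84]
[([479.4, 152.1], 0.64), ([127.1, 265.9], 0.59), ([361.3, 173.9], 0.7)]
[1.4,-4.4,2.3,-0.1,-0.1,7,0,0,0,-0.1,-0.1,7,0,0,0,-0.1,-0.1,7,0,0,0,0,0,2.3]
end [ 0.55 -0.14  0.37] -98.0
```

View pics/wrist1.png

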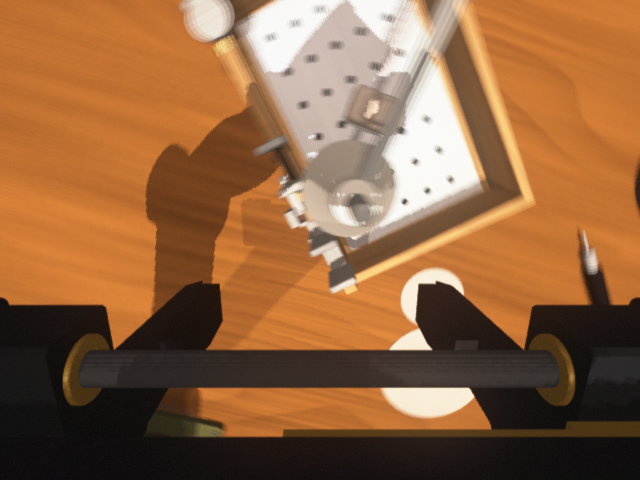

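```bash
python3 -m creep '[1.4,-4.4,2.3,-0.1,-0.1,7,0,0,0,-0.1,-0.1,7,0,0,0,-0.1,-0.1,7,0,0,0,0,0,2.3,0,0,0,0,0,0]' >/dev/null
python3 -c "
from plan import *
import pickle
show()
s=snap('wrist','wrist2');pickle.dump(s,open('w2.pkl','wb'))
a=cv2.imread('pics/wrist2.png')[0:330,120:560];cv2.imwrite('pics/wrist2c.png',cv2.resize(a,None,fx=1.8,fy=1.8,interpolation=2))
"
```

```text
3.98 [ 0.5482 -0.1296  0.3692] psi -98.0 z [-0.003  0.009 -1.   ] F [-0.2  1.   0.2] op 87.9 q [-0.22  0.54  0.66  1.58 -0.36  1.15 -1.19]
```

View pics/wrist2c.png

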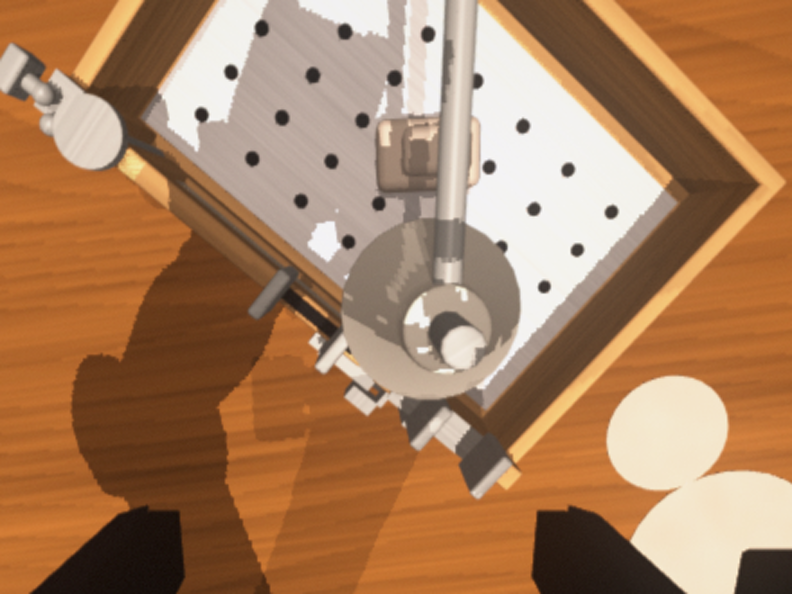

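```bash
cat >> fit.py <<'E'
print('--- with wrist')
W=pickle.load(open('w2.pkl','rb'))
wo=[(W,(392.2,266.1),(0,-193,170)),(W,(360,238.9),(0,-147,170)),(W,(304.4,194.4),(0,-78,170)),(W,(270.6,161.7),(0,-32,170)),(W,(170,72.2),(0,100,138))]
for lab,o in (('wrist only',wo),('all',obs+wo)):
    obs=o
    r=least_squares(f,r.x,loss='soft_l1',f_scale=2)
    print(lab,r.x);print(np.round(f(r.x).reshape(-1,2)[-5:],1).tolist())
    for n,b in dict(hinge=(0,100,120),grip=(0,-55,145),catch=(0,-170,145),post=(258,70,260)).items(): print(n,np.round(w(r.x,b),4))
print('stem w',atz(W,(377.2,192.8),.3))
E
python3 fit.py | sed -n '/---/,$p'
```

```text
--- with wrist
wrist only [ 0.62357047 -0.06766596 -0.84734869]
[[0.6, 0.5], [-0.2, -0.1], [2.9, 0.1], [-0.5, 1.5], [-2.3, -1.9]]
hinge [ 0.6985 -0.0015  0.12  ]
grip [ 0.5823 -0.1041  0.145 ]
catch [ 0.4962 -0.1802  0.145 ]
post [ 0.8468 -0.2147  0.26  ]
all [ 0.62250592 -0.06431735 -0.83395779]
[[-0.8, 0.1], [-2.1, -0.1], [0.3, 0.9], [-3.5, 2.8], [-6.1, 1.0]]
hinge [0.6966 0.0029 0.12  ]
grip [ 0.5818 -0.1013  0.145 ]
catch [ 0.4966 -0.1785  0.145 ]
post [ 0.8477 -0.2084  0.26  ]
stem w [ 0.58124684 -0.16962452  0.3       ]
```

```bash
python3 -c "
from plan import *
rows([(.581,-.168,.36,-99),(.581,-.168,.33,-99),(.581,-.168,.30,-99),(.581,-.168,.27,-99)])"
```

```text
[29.7,25.9,7.1,-0.5,0.2,1,8,6.7,2,0,0,0,0,0,30,0,0,0,0,0,30,0,0,0,0,0,30,0,0,0.0]
end [ 0.581 -0.168  0.27 ] -99.0
```

```bash
python3 -m creep '[29.7,25.9,7.1,-0.5,0.2,1,8,6.7,2,0,0,0,0,0,0,0,0,0]' 56 >/dev/null
python3 -c "
from plan import *
show()
s=snap('wrist','wrist3')
rows([(.581,-.168,.33,-99),(.581,-.168,.30,-99),(.581,-.168,.27,-99)])"
```

```text
4.38 [ 0.5811 -0.166   0.3595] psi -98.5 z [-0.001  0.003 -1.   ] F [0. 0. 0.] op 70.0 q [-0.14  0.61  0.64  1.48 -0.38  1.18 -1.16]
[0.8,2.3,29.5,-0.2,0.1,0.5,0,-0.1,30,0,0,0,0,0,30,0,0,0,0,0,0,0,0,0,0,0,0,0,0,0.0]
end [ 0.581 -0.168  0.27 ] -99.0
```

View pics/wrist3.png

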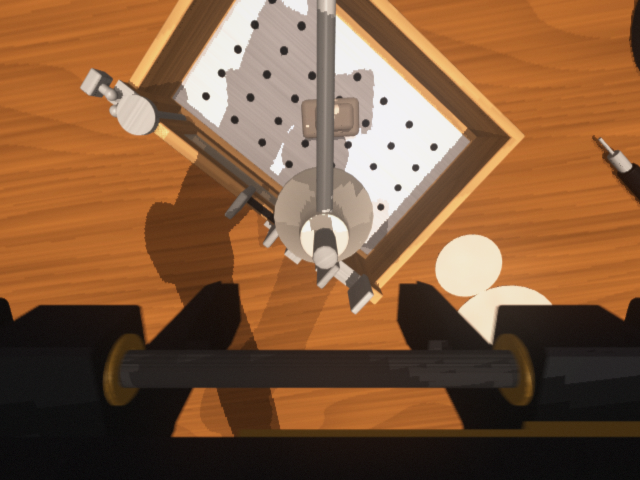

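```bash
python3 -m creep '[0.8,2.3,29.5,-0.2,0.1,0.5,0,0,30,0,0,0,0,0,29,0,0,0,0,0,0,0,0,0]' 28 >/dev/null
python3 -c "
from plan import *
show()
s=snap('wrist','wrist4')
"
```

```text
4.77 [ 0.5815 -0.1668  0.2716] psi -98.8 z [ 0.006 -0.    -1.   ] F [-1.2  1.  -0.4] op 39.5 q [-0.12  0.69  0.59  1.62 -0.45  0.97 -1.1 ]
```

View pics/wrist4.png

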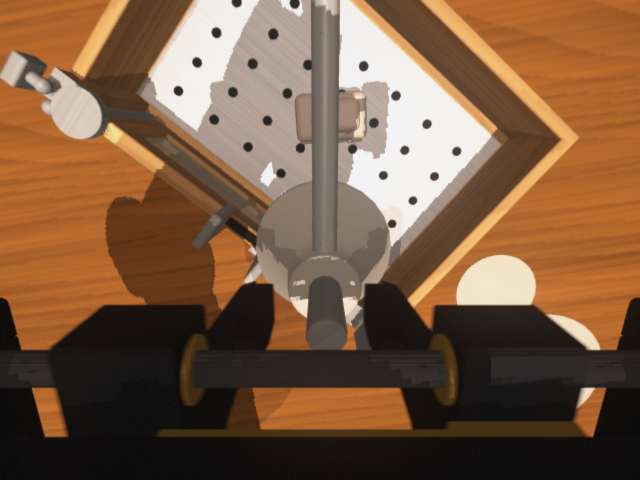

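```bash
cat > arc.py <<'E'
from plan import *
def arc(c,rad,z,a_end,step,psi_off,n=5,rd=None):
    st=get_state();p=np.array(st['tool_pos'])[:2]-c
    a=np.degrees(np.arctan2(p[1],p[0]))%360; print('ang',round(a,1),'r',round(np.linalg.norm(p),4))
    w=[]
    for k in range(1,n+1):
        b=a+step*k; b=min(b,a_end) if step>0 else max(b,a_end)
        w.append((c[0]+rad*np.cos(np.radians(b)),c[1]+rad*np.sin(np.radians(b)),z,b+psi_off))
    rows(w,n=n)
E
python3 -c "
from arc import *
show()
arc(np.array([.847,-.210]),.269,.269,218,4,90)"
```

```text
4.82 [ 0.5828 -0.1676  0.2744] psi -98.8 z [ 0.01  -0.001 -1.   ] F [-0.2 -0.1  1.2] op 35.4 q [-0.12  0.68  0.59  1.62 -0.45  0.97 -1.1 ]
ang 170.9 r 0.2675
[-1,18.8,5.4,0,-0.6,-3.7,0.7,18.7,0,0,0,-4,0.7,18.8,0,0,0,-4,0.6,18.8,0,0,0,-4,0.7,18.7,0,0,0,-4.0]
end [ 0.5828 -0.2608  0.269 ] -79.1
```

```bash
python3 -m creep '[-0.8,13,5,0,-0.6,-2.8,0.5,14,0,0,0,-3,0.5,14,0,0,0,-3,0.5,14,0,0,0,-3,0.5,14,0,0,0,-3]' 26 >/dev/null
python3 -c "
from arc import *
show()
arc(np.array([.847,-.210]),.269,.269,218,3,90)"
```

```text
5.23 [ 0.5841 -0.2302  0.2783] psi -82.7 z [ 0.007  0.005 -1.   ] F [-1.   0.9 -1. ] op 25.8 q [ 0.04  0.69  0.5   1.53 -0.38  1.01 -0.8 ]
ang 184.4 r 0.2637
[-5.8,13.9,9.2,-0.3,-0.4,-0.1,0.4,14,0,0,0,-3,0.4,14.1,0,0,0,-3,0.4,14.1,0,0,0,-3,0.3,14.1,0.1,0,0,-3.0]
end [ 0.5933 -0.2994  0.269 ] -70.6
```

```bash
python3 -m creep '[-5.8,13.9,9,-0.3,-0.4,-0.1,0.2,14,0.5,0,0,-3,0.2,14.1,0.5,0,0,-3,0.2,14.1,0.5,0,0,-3,0.2,14.1,0.5,0,0,-3]' >/dev/null
python3 -c "
from arc import *
show()
snap('wrist','wrist5')
arc(np.array([.847,-.210]),.269,.269,218,3,90)"
```

```text
5.65 [ 0.5938 -0.302   0.2751] psi -70.2 z [ 0.008 -0.003 -1.   ] F [-0.   0.8 -0.8] op 25.8 q [ 0.19  0.74  0.43  1.41 -0.33  1.05 -0.55]
ang 200.7 r 0.2707
[2.2,14,6.5,0.6,-0.4,-4,0.4,14.1,0,0,0,-3,0.4,14,0,0,0,-3,0.3,14.1,0,0,0,-3,0.4,14.1,0,-0.1,0,-3.0]
end [ 0.6287 -0.3671  0.269 ] -54.2
```

View pics/wrist5.png

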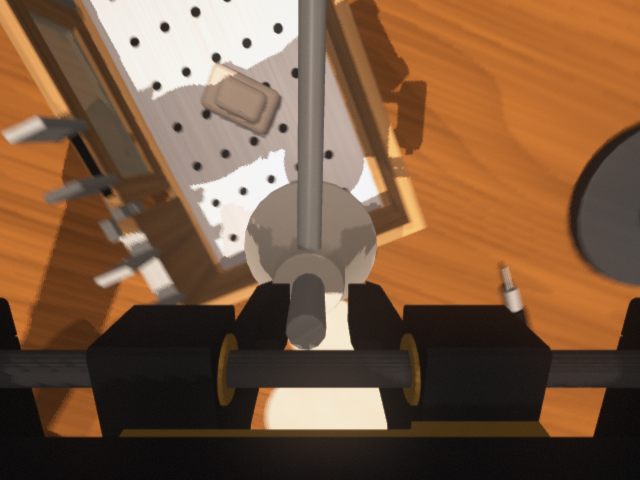

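```bash
python3 -m creep '[2.2,14,5,0.6,-0.4,-4,0.4,14.1,0.5,0,0,-3,0.4,14,0.5,0,0,-3,0.3,14.1,0.5,0,0,-3,0.3,12,0,0,0,-3]' >/dev/null
python3 -m creep '[0,0,0,0,0,0,0,0,0,0,0,0]' >/dev/null
python3 -c "
from arc import *
show()
snap('wrist','wrist6');T=snap('top','top6');S=snap('scene','scene6')
arc(np.array([.847,-.210]),.269,.269,218,3,90)"
```

```text
6.28 [ 0.6263 -0.3668  0.274 ] psi -54.4 z [-0.002 -0.001 -1.   ] F [0.3 0.3 0.7] op 25.8 q [ 0.32  0.83  0.34  1.18 -0.27  1.18 -0.29]
ang 215.3 r 0.2704
[1.6,12.9,5,0,0.1,-2.3,0,0,0,0,0,0,0,0,0,0,0,0,0,0,0,0,0,0,0,0,0,0,0,0.0]
end [ 0.635  -0.3756  0.269 ] -52.0
```

View pics/wrist6.png

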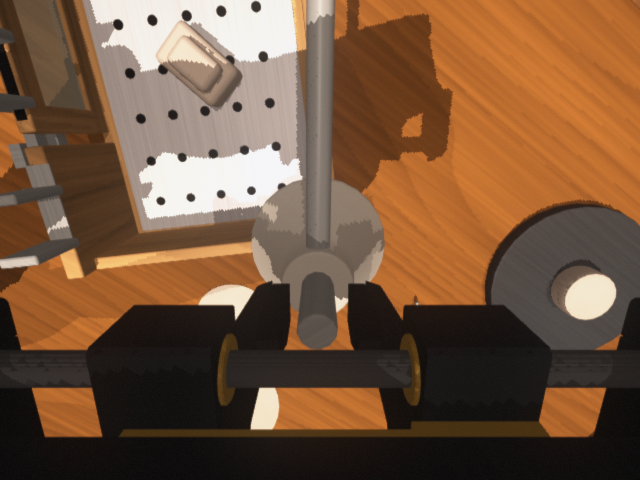

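View pics/top6.png

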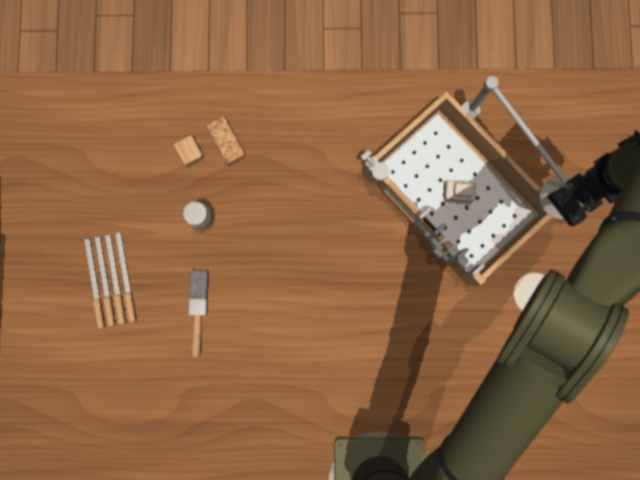

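```bash
python3 -m creep '[0,0,-25,0,0,0,0,0,-35,0,0,0,0,0,-25,0,0,0]' 88 >/dev/null
python3 -c "
from arc import *
show()
rows([(.50,-.19,.33,41.8)])"
```

```text
6.68 [ 0.6232 -0.3609  0.3548] psi -54.4 z [-0.016  0.008 -1.   ] F [0.6 0.7 0.3] op 43.7 q [ 0.32  0.78  0.36  1.04 -0.26  1.38 -0.32]
[-0.1,-39.6,5.3,-0.1,0,-7,4.7,-39.4,5.2,-0.1,0,-7,9.5,-38.5,5.2,-0.1,0,-7,14.1,-37.1,5.1,-0.1,0,-7,18.6,-35.1,5,-0.1,0,-7.0]
end [ 0.5071 -0.1998  0.3314] -19.4
```

```bash
python3 -m creep '[-0.1,-39.6,4,-0.1,0,-7,4.7,-39.4,4,-0.1,0,-7,9.5,-38.5,5.2,-0.1,0,-7,14.1,-37.1,5.1,-0.1,0,-7,18.6,-35.1,5,-0.1,0,-7]' >/dev/null
python3 -c "
from arc import *
show()
rows([(.50,-.19,.33,41.8)])"
```

```text
7.1 [ 0.5119 -0.204   0.34  ] psi -18.7 z [ 0.018 -0.019 -1.   ] F [1.4 0.7 0.1] op 76.9 q [ 0.15  0.47  0.21  1.68 -0.1   0.98  0.07]
[9.5,-16,9.5,0.1,0.2,-7,0,0,0,0.1,0.2,-7,0,0,0,0.1,0.1,-7,0,0,0,0.1,0.2,-7,0,0,0,0.1,0.1,-7.0]
end [ 0.5  -0.19  0.33] 16.3
```

```bash
python3 -m creep '[9.5,-16,9.5,0.1,0.2,-7,0,0,0,0.1,0.2,-7,0,0,0,0.1,0.1,-7,0,0,0,0.1,0.2,-7,0,0,0,0.1,0.1,-7]' 88 >/dev/null
python3 -c "
from arc import *
rows([(.488,-.185,.30,41.9)])"
```

```text
[-9.4,-5.2,31.7,0.1,0,-7,0,0,0,0.1,0,-7,0,0,0,0.1,0.1,-7,0,0,0,0,0,-3.9,0,0,0,0,0,0.0]
end [ 0.488 -0.185  0.3  ] 41.9
```

```bash
python3 -m creep '[-9.4,-5.2,31.7,0.1,0,-7,0,0,0,0.1,0,-7,0,0,0,0.1,0.1,-7,0,0,0,0,0,-3.9,0,0,0,0,0,0]' >/dev/null
python3 -c "
from arc import *
import pickle
show()
s=snap('wrist','wrist7');pickle.dump(s,open('w7.pkl','wb'));T=snap('top','top7');S=snap('scene','scene7')
pickle.dump((T,S),open('cams7.pkl','wb'))
show()"
```

```text
7.93 [ 0.4862 -0.1825  0.3012] psi 42.7 z [ 0.003 -0.001 -1.   ] F [-0.1  0.1  0.2] op 88.0 q [ 0.34  0.47 -0.1   1.8   0.06  0.87  0.95]
8.08 [ 0.4865 -0.1826  0.3013] psi 42.5 z [ 0.004 -0.001 -1.   ] F [0.2 0.6 0.7] op 87.8 q [ 0.33  0.47 -0.1   1.8   0.06  0.87  0.95]
```

View pics/wrist7.png

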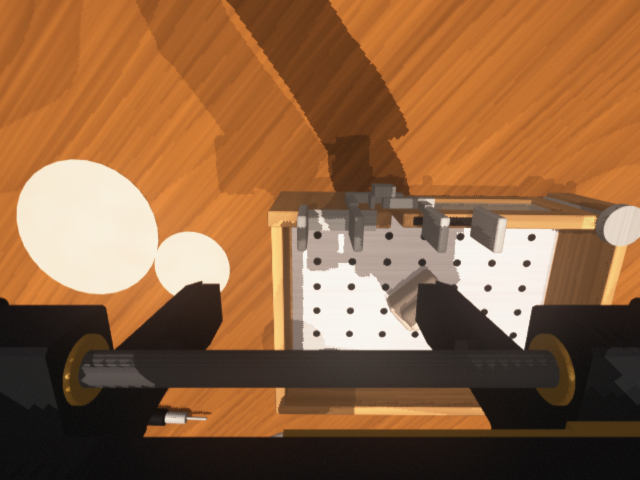

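View pics/scene7.png

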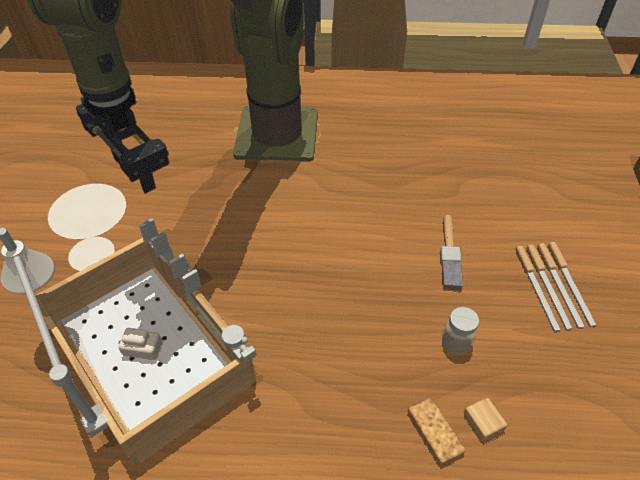

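```bash
python3 -c "
import cv2
a=cv2.imread('pics/wrist7.png')[170:270,260:640];cv2.imwrite('pics/wrist7c.png',cv2.resize(a,None,fx=2.1,fy=2.1,interpolation=2))
a=cv2.imread('pics/top7.png')[130:300,350:510];cv2.imwrite('pics/top7c.png',cv2.resize(a,None,fx=3.5,fy=3.5,interpolation=2))"
```

```text
(no output)
```

View pics/wrist7c.png

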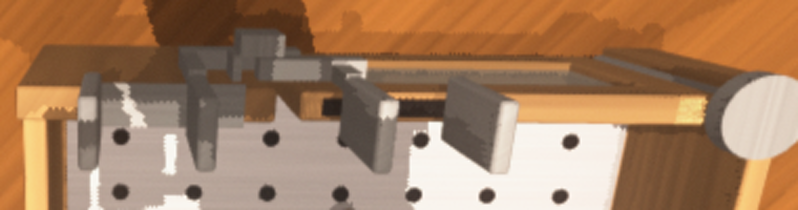

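View pics/top7c.png

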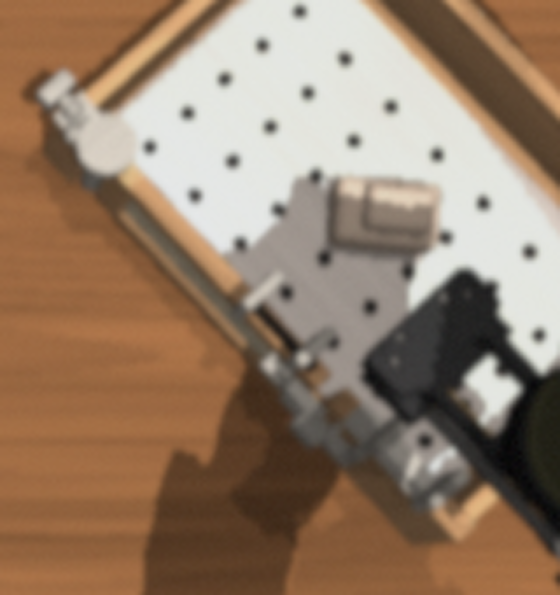

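```bash
cat > fit2.py <<'E'
from h import *
import pickle
from scipy.optimize import least_squares
T,S=pickle.load(open('cams7.pkl','rb')); W2=pickle.load(open('w2.pkl','rb'));W=pickle.load(open('w7.pkl','rb'))
A,B,C,D,H=(0,-193,170),(0,-147,170),(0,-78,170),(0,-32,170),(0,100,138)
o7=[(W,(301.9,231.9),A),(W,(357.6,231),B),(W,(442.9,235.2),C),(W,(499.5,235.7),D),(W,(622.9,225.7),H)]
o2=[(W2,(392.2,266.1),A),(W2,(360,238.9),B),(W2,(304.4,194.4),C),(W2,(270.6,161.7),D),(W2,(170,72.2),H)]
oT=[(T,(380,170.9),H),(T,(425.4,212.9),D),(T,(440.3,228.6),C),(T,(559.2,208.8),(245,-228,100))]
oS=[(S,(233.2,334.5),H),(S,(148.2,221.8),A),(S,(161.8,235.5),B),(S,(177.3,256.8),C),(S,(189.5,271.4),D)]
def w(p,b):
    c,s=np.cos(p[2]),np.sin(p[2]); b=np.array(b)/1000.
    return np.array([p[0]+c*b[0]-s*b[1],p[1]+s*b[0]+c*b[1],b[2]])
for lab,o in dict(w7=o7,w2=o2,T=oT,S=oS,all=o7+o2+oT+oS).items():
    f=lambda p:np.concatenate([proj(s,w(p,b))-uv for s,uv,b in o])
    r=least_squares(f,[.62,-.06,-.84],loss='soft_l1',f_scale=2)
    print(lab,np.round(r.x,4),'res',np.round(f(r.x),1).tolist())
    for n,b in dict(hinge=(0,100,120),grip=(0,-55,145),catch=(0,-170,145)).items(): print('  ',n,np.round(w(r.x,b)[:2],4))
E
python3 fit2.py
```

```text
w7 [ 0.6221 -0.0667 -0.8425] res [-1.8, -0.1, -0.3, 1.7, -0.1, -1.2, 0.1, -0.9, 6.1, 1.6]
   hinge [ 6.967e-01 -1.000e-04]
   grip [ 0.581  -0.1033]
   catch [ 0.4952 -0.1798]
w2 [ 0.6236 -0.0677 -0.8473] res [0.6, 0.5, -0.2, -0.1, 2.9, 0.1, -0.5, 1.5, -2.3, -1.9]
   hinge [ 0.6985 -0.0015]
   grip [ 0.5823 -0.1041]
   catch [ 0.4962 -0.1802]
T [ 0.6205 -0.0649 -0.8357] res [0.2, -0.3, -0.9, 0.1, -0.6, 0.5, 1.7, -0.4]
   hinge [0.6947 0.0022]
   grip [ 0.5797 -0.1018]
   catch [ 0.4944 -0.1789]
S [ 0.625  -0.0617 -0.8569] res [-0.7, -1.4, 0.4, -0.8, -1.8, -0.3, 0.7, 0.9, 1.1, 2.1]
   hinge [0.7006 0.0038]
   grip [ 0.5834 -0.0977]
   catch [ 0.4965 -0.173 ]
all [ 0.6226 -0.0663 -0.8427] res [-1.0, -0.1, 0.4, 1.7, 0.6, -1.2, 0.8, -0.8, 6.7, 1.7, -0.0, 1.0, -1.0, 0.5, 1.9, 1.1, -1.6, 2.7, -3.6, -0.2, 1.0, -1.4, -0.3, -0.8, -0.1, -0.3, 2.3, -0.3, -2.5, -3.2, -2.9, -1.2, -4.9, -0.8, -2.1, 0.0, -1.4, 1.1]
   hinge [6.972e-01 2.000e-04]
   grip [ 0.5815 -0.1029]
   catch [ 0.4957 -0.1794]
```

```bash
python3 -c "
from arc import *
rows([(.4897,-.1848,.27,41.7),(.4897,-.1848,.235,41.7),(.4897,-.1848,.2,41.7)],n=3)"
```

```text
[-3.6,0.8,31.3,0.1,0.2,0.8,0,0,35,0,0,0,0,0,35,0,0,0.0]
end [ 0.4897 -0.1848  0.2   ] 41.7
```

```bash
python3 -m creep '[-3.6,0.8,31.3,0.1,0.2,0.8,0,0,35,0,0,0,0,0,33,0,0,0,0,0,0,0,0,0]' >/dev/null
python3 -c "
from arc import *
show()
s=snap('wrist','wrist8')
rows([(.4897,-.1848,.165,41.7),(.4897,-.1848,.134,41.7),(.4897,-.1848,.134,41.7)],n=3)"
```

```text
8.42 [ 0.4939 -0.1855  0.2031] psi 41.2 z [ 0.012 -0.005 -1.   ] F [ 0.1 -0.5  0.4] op 87.9 q [ 0.32  0.61 -0.08  1.91  0.08  0.61  0.91]
[5,-3.8,39.5,0.4,0.8,-0.5,0.1,0,1,0,0,0,0,-0.1,31,0,0,0.0]
end [ 0.4897 -0.1848  0.134 ] 41.7
```

View pics/wrist8.png

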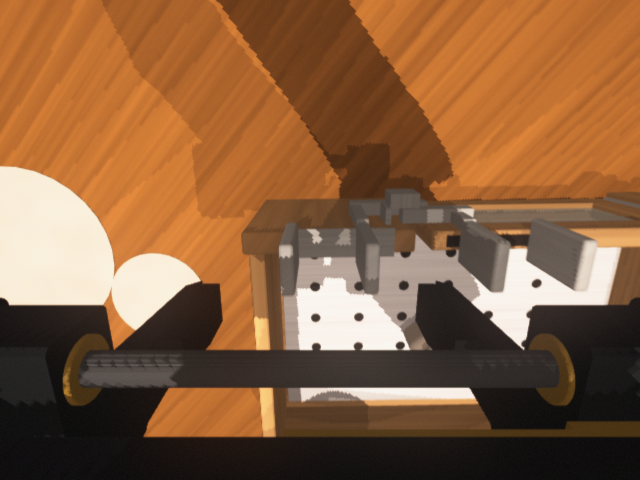

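```bash
python3 -m creep '[5,-3.8,30,0.4,0.8,-0.5,0,0,30,0,0,0,0,0,8,0,0,0,0,0,0,0,0,0]' >/dev/null
python3 -c "
from arc import *
show()
s=snap('wrist','wrist9')
rows([(.4897,-.1848,.134,41.7)],n=1)"
```

```text
8.8 [ 0.4959 -0.1865  0.1434] psi 41.5 z [ 0.013 -0.005 -1.   ] F [-1.4  1.   0.2] op 88.1 q [ 0.31  0.7  -0.07  1.96  0.1   0.47  0.9 ]
[6,-3.9,10.1,0.4,0.8,-0.2]
end [ 0.4897 -0.1848  0.134 ] 41.7
```

View pics/wrist9.png

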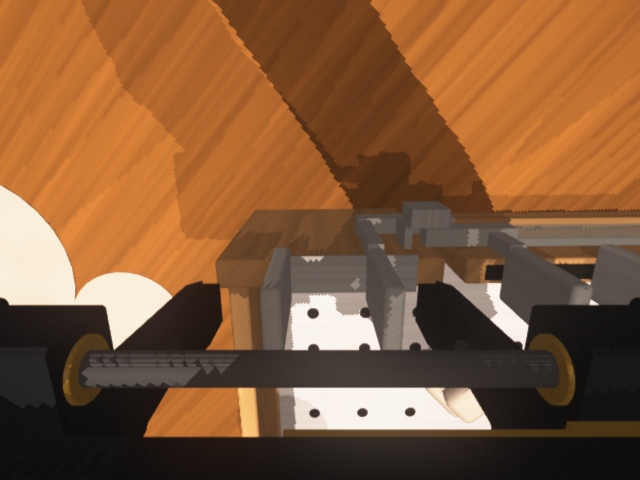

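```bash
python3 -m creep '[6,-3.9,8,0.4,0.8,-0.2,0,0,0,0,0,0]' >/dev/null
python3 -c "
from arc import *
show()
rows([(.4897,-.1848,.135,41.7)],n=1)"
```

```text
9.02 [ 0.4914 -0.1853  0.1392] psi 41.7 z [ 0.005 -0.001 -1.   ] F [0.3 0.  0.3] op 87.8 q [ 0.32  0.71 -0.07  1.97  0.1   0.46  0.9 ]
[1.5,-0.9,4.2,0.2,0.2,0.0]
end [ 0.4898 -0.1848  0.135 ] 41.7
```

Good. Close to squeeze the catch.

```bash
python3 -m creep '[1.5,-0.9,4,0.2,0.2,0,0,0,0,0,0,0,0,0,0,0,0,0,0,0,0,0,0,0,0,0,0,0,0,0]' 36 20
python3 -m creep '[0,0,0,0,0,0,0,0,0,0,0,0,0,0,0,0,0,0,0,0,0,0,0,0]'
python3 -c "
from arc import *
show();s=snap('wrist','wrist10')"
```

```text
clock: 9.43
tool_pos: [0.4941, -0.1832, 0.1384]
eef_rot: [0.408, 0.913, 0.002, 0.004]
contact_force: [3.5, 3.7, -3.4]
opening: 0.645
clock: 9.77
tool_pos: [0.491, -0.1862, 0.1383]
eef_rot: [0.409, 0.913, -0.001, 0.002]
contact_force: [2.5, 4.9, -3.7]
opening: 0.414
9.77 [ 0.491  -0.1862  0.1383] psi 41.7 z [ 0.004 -0.004 -1.   ] F [ 2.5  4.9 -3.7] op 36.5 q [ 0.31  0.71 -0.07  1.97  0.1   0.46  0.9 ]
```

View pics/wrist10.png

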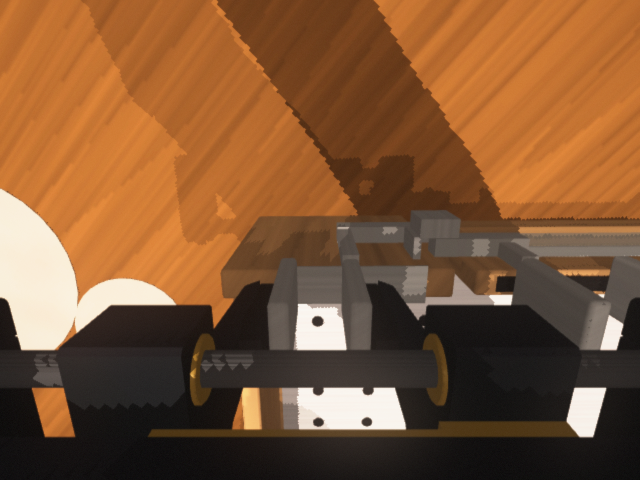

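```bash
python3 -m creep '[0,0,0,0,0,0,0,0,0,0,0,0,0,0,0,0,0,0]' 30 25
python3 -c "
from arc import *
show()"
python3 -m creep '[0,0,0,0,0,0,0,0,0,0,0,0,0,0,0,0,0,0,0,0,0,0,0,0,0,0,0,0,0,0]' 88
python3 -c "
from arc import *
show();s=snap('wrist','wrist11')"
```

```text
clock: 10.07
tool_pos: [0.491, -0.1861, 0.1383]
eef_rot: [0.408, 0.913, -0.001, 0.002]
contact_force: [0.5, 0.5, -1.3]
opening: 0.415
10.07 [ 0.491  -0.1861  0.1383] psi 41.8 z [ 0.004 -0.004 -1.   ] F [ 0.5  0.5 -1.3] op 36.6 q [ 0.31  0.71 -0.07  1.97  0.1   0.46  0.9 ]
clock: 10.48
tool_pos: [0.4902, -0.1869, 0.1385]
eef_rot: [0.409, 0.912, -0.002, 0.002]
contact_force: [-0.4, -0.2, 0.5]
opening: 0.773
10.48 [ 0.4902 -0.1869  0.1385] psi 41.7 z [ 0.002 -0.005 -1.   ] F [-0.4 -0.2  0.5] op 68.1 q [ 0.31  0.71 -0.07  1.97  0.1   0.46  0.9 ]
```

View pics/wrist11.png

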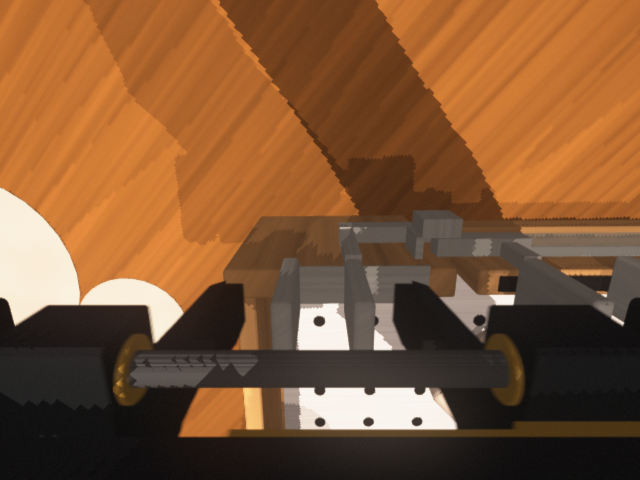

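```bash
python3 -m creep '[0,0,-30,0,0,0,0,0,-35,0,0,0,0,0,0,0,0,0]' >/dev/null
python3 -c "
from arc import *
show()
rows([(.5875,-.0976,.205,41.7)],n=5)"
```

```text
10.78 [ 0.4885 -0.1865  0.2036] psi 41.7 z [-0.004 -0.003 -1.   ] F [ 1.4 -0.2  0. ] op 87.9 q [ 0.33  0.61 -0.08  1.91  0.09  0.63  0.91]
[0.2,40,-0.6,-0.3,0,0,0.2,40,-0.4,0,0,0,0.2,40,-0.4,0,0,0,0,13,-0.2,0,0,0,0,0,0,0,0,0.0]
end [ 0.5875 -0.0976  0.205 ] 41.7
```

```bash
python3 -m creep '[0.2,35,-0.6,-0.3,0,0,0.2,35,-0.4,0,0,0,0.2,35,-0.4,0,0,0,0,22,-0.2,0,0,0,0,0,0,0,0,0]' 88 >/dev/null
python3 -c "
from arc import *
show();s=snap('wrist','wrist12')
rows([(.5875,-.0976,.19,41.7),(.5875,-.0976,.16,41.7),(.5875,-.0976,.135,41.7)],n=5)"
```

```text
11.2 [ 0.5857 -0.1023  0.2069] psi 41.2 z [ 0.003 -0.002 -1.   ] F [ 0.5 -0.2 -0.1] op 88.3 q [ 0.13  0.68 -0.06  1.7   0.06  0.76  0.76]
[2.4,6.9,16.6,-0.1,0.2,-0.6,0,0,30,0,0,0,0,-0.1,25,0,0,0,0,0,0,0,0,0,0,0,0,0,0,0.0]
end [ 0.5875 -0.0976  0.135 ] 41.7
```

View pics/wrist12.png

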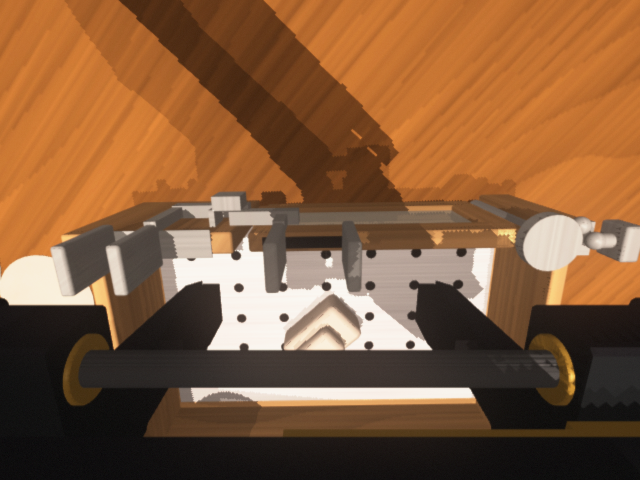

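```bash
python3 -m creep '[2.4,6.9,16.6,-0.1,0.2,-0.6,0,0,25,0,0,0,0,0,20,0,0,0,0,0,0,0,0,0]' >/dev/null
python3 -c "
from arc import *
show()
rows([(.5875,-.0976,.136,41.7)],n=1)"
```

```text
11.58 [ 0.5848 -0.1023  0.1437] psi 41.5 z [-0.001 -0.003 -1.   ] F [0.  0.1 0.1] op 87.9 q [ 0.13  0.77 -0.06  1.75  0.07  0.62  0.75]
[1.7,5.1,7.6,-0.2,0.1,-0.2]
end [ 0.5875 -0.0976  0.1361] 41.7
```

```bash
python3 -m creep '[1.7,6,7.6,-0.2,0.1,-0.2,0,0,0,0,0,0]' >/dev/null
python3 -c "
from arc import *
show();s=snap('wrist','wrist13')
rows([(.5875,-.0976,.136,41.7)],n=1)"
```

```text
11.75 [ 0.5861 -0.0993  0.1355] psi 41.5 z [-0.003 -0.001 -1.   ] F [-0.7 -0.2 -0.5] op 88.1 q [ 0.12  0.78 -0.06  1.75  0.07  0.61  0.75]
[1.5,2.7,0.5,-0.1,0,-0.2]
end [ 0.5875 -0.0976  0.136 ] 41.7
```

View pics/wrist13.png

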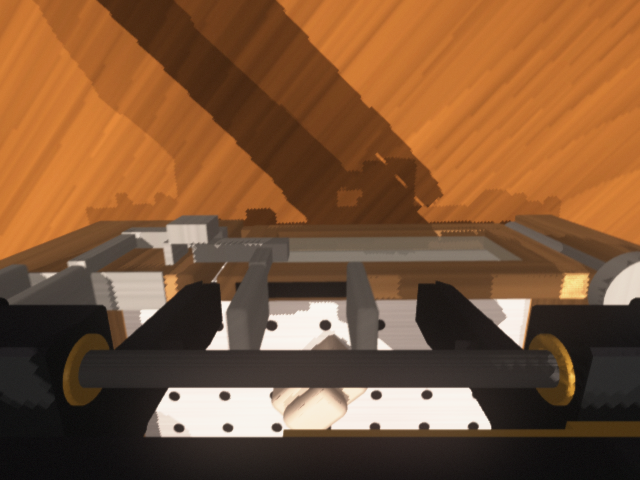

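```bash
python3 -m creep '[1.5,2.5,0,-0.1,0,-0.2,0,0,0,0,0,0,0,0,0,0,0,0,0,0,0,0,0,0,0,0,0,0,0,0]' 30 35 >/dev/null
python3 -m creep '[0,0,0,0,0,0,0,0,0,0,0,0,0,0,0,0,0,0,0,0,0,0,0,0,0,0,0,0,0,0]' >/dev/null
python3 -c "
from arc import *
show();s=snap('wrist','wrist14')
arc(np.array([.6970,.0005]),.147,.1355,155,-5,180)"
```

```text
12.63 [ 0.5892 -0.0978  0.1393] psi 41.7 z [ 0.006 -0.001 -1.   ] F [ 0.5 -0.3 -1.8] op 36.8 q [ 0.12  0.78 -0.06  1.75  0.07  0.61  0.75]
ang 222.4 r 0.146
[12.8,-0.6,3.7,0.2,0.3,4.3,12.8,0.5,0,0,0,5,12.8,0.6,0,0,0,5,12.9,0.6,0,0,0,5,12.8,0.5,0,0,0,5.0]
end [ 0.5567 -0.0433  0.1355] 17.4
```

View pics/wrist14.png

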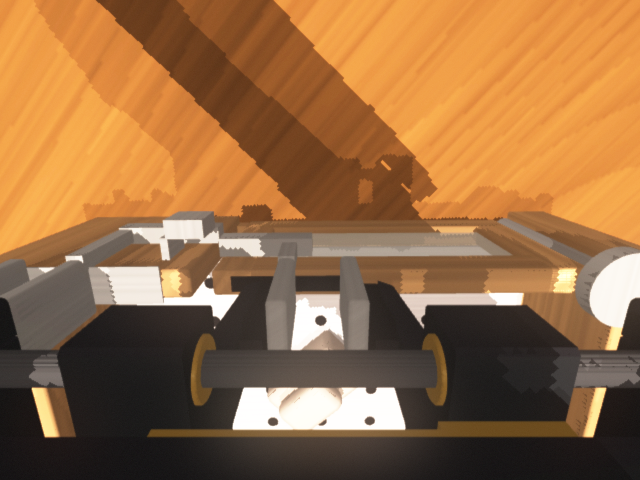

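```bash
python3 -m creep '[7.7,0.2,0,0,0,3,7.7,0.2,0,0,0,3,7.7,0.2,0,0,0,3,7.7,0.2,0,0,0,3,7.7,0.2,0,0,0,3]'
python3 -c "
from arc import *
show();s=snap('wrist','wrist15')
arc(np.array([.6985,.0002]),.147,.1385,152,-4,180)"
```

```text
clock: 13.1
tool_pos: [0.5669, -0.066, 0.1393]
eef_rot: [0.529, 0.849, 0.001, 0.003]
contact_force: [2.5, -2.7, -4.9]
opening: 0.415
13.1 [ 0.5669 -0.066   0.1393] psi 26.2 z [ 0.006 -0.001 -1.   ] F [ 2.5 -2.7 -4.9] op 36.6 q [ 0.02  0.75  0.02  1.83 -0.03  0.55  0.52]
ang 206.0 r 0.1473
[10.3,0.7,0.7,0.2,0.1,4.1,10.2,0.3,0,0,0,4,10.3,0.4,0,0,0,4,10.2,0.4,0,0,0,4,10.3,0.3,0,0,0,4.0]
end [ 0.5523 -0.0151  0.1385] 6.0
```

View pics/wrist15.png

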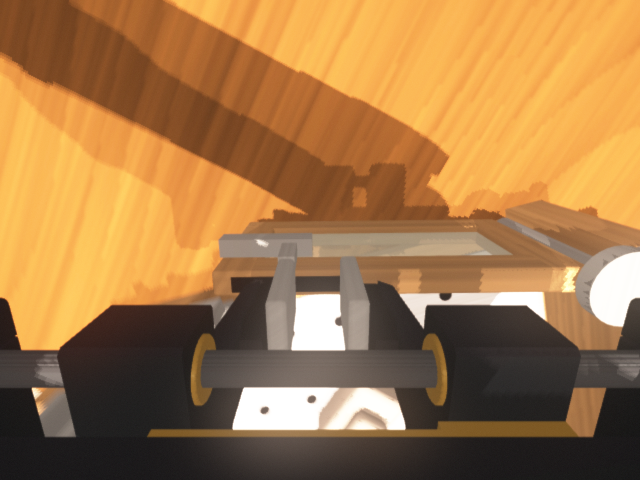

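Gate is open about 16° with grip still squeezed. Continuing.

```bash
python3 -m creep '[10.3,0.5,0.3,0.2,0.1,4,10.2,0.3,0,0,0,4,10.3,0.4,0,0,0,4,10.2,0.4,0,0,0,4,10.3,0.3,0,0,0,4]'
python3 -c "
from arc import *
show()
arc(np.array([.6985,.0002]),.147,.1385,152,-4,180)"
```

```text
clock: 13.57
tool_pos: [0.5518, -0.0164, 0.1393]
eef_rot: [0.67, 0.742, -0.0, 0.001]
contact_force: [0.2, 0.6, -4.5]
opening: 0.414
13.57 [ 0.5518 -0.0164  0.1393] psi 5.9 z [ 0.001 -0.002 -1.   ] F [ 0.2  0.6 -4.5] op 36.5 q [-0.13  0.74  0.13  1.89 -0.17  0.52  0.22]
ang 186.5 r 0.1476
[10.3,0.9,0.7,0.1,0.1,3.4,10.2,0.3,0,0,0,4,10.3,0.4,0,0,0,4,10.2,0.3,0,0,0,4,10.3,0.4,0,0,0,4.0]
end [0.5556 0.0346 0.1385] -13.5
```

```bash
python3 -m creep '[10.3,0.8,0,0.1,0.1,3.4,10.2,0.3,0,0,0,4,10.3,0.4,0,0,0,4,10.2,0.3,0,0,0,4,10.3,0.4,0,0,0,4]'
python3 -c "
from arc import *
show()
arc(np.array([.6985,.0002]),.147,.1385,151.5,-4,180)"
```

```text
clock: 13.98
tool_pos: [0.5549, 0.0349, 0.1393]
eef_rot: [0.79, 0.614, -0.001, 0.0]
contact_force: [0.4, -0.2, -3.9]
opening: 0.416
13.98 [0.5549 0.0349 0.1393] psi -14.3 z [-0.002 -0.001 -1.   ] F [ 0.4 -0.2 -3.9] op 36.6 q [-0.29  0.76  0.24  1.88 -0.32  0.54 -0.09]
ang 166.4 r 0.1477
[10.3,1,0.8,-0.1,0.1,3.3,10.2,0.3,0,0,0,4,10.3,0.4,0,0,0,4,7.5,0.2,0,0,0,2.9,0,0,0,0,0,0.0]
end [0.5694 0.0704 0.1385] -28.5
```

```bash
python3 -m creep '[10.3,0.8,0,-0.1,0.1,3.3,10.2,0.3,0,0,0,4,10.3,0.4,0,0,0,4,7.5,0.2,0,0,0,2.9,0,0,0,0,0,0]'
python3 -m creep '[0,0,0,0,0,0,0,0,0,0,0,0,0,0,0,0,0,0]'
python3 -c "
from arc import *
show()
for n in ['wrist','top','scene']: snap(n,n+'16')
arc(np.array([.6985,.0002]),.147,.1385,151.5,-4,180,n=1)"
```

```text
clock: 14.4
tool_pos: [0.569, 0.0713, 0.1393]
eef_rot: [0.862, 0.507, -0.001, 0.0]
contact_force: [-1.4, -4.1, -0.3]
opening: 0.415
clock: 14.65
tool_pos: [0.568, 0.0695, 0.1393]
eef_rot: [0.861, 0.509, -0.002, 0.0]
contact_force: [-0.2, -0.4, -1.9]
opening: 0.418
14.65 [0.568  0.0695 0.1393] psi -28.8 z [-0.003 -0.003 -1.   ] F [-0.2 -0.4 -1.9] op 36.8 q [-0.39  0.79  0.33  1.83 -0.41  0.6  -0.31]
ang 151.9 r 0.1478
[1.1,0.8,0.8,-0.1,0.2,-0.3]
end [0.5693 0.0703 0.1385] -28.5
```

View pics/top16.png

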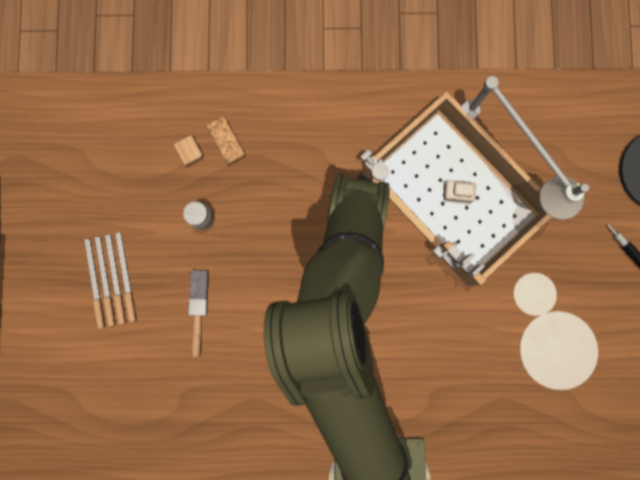

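View pics/scene16.png

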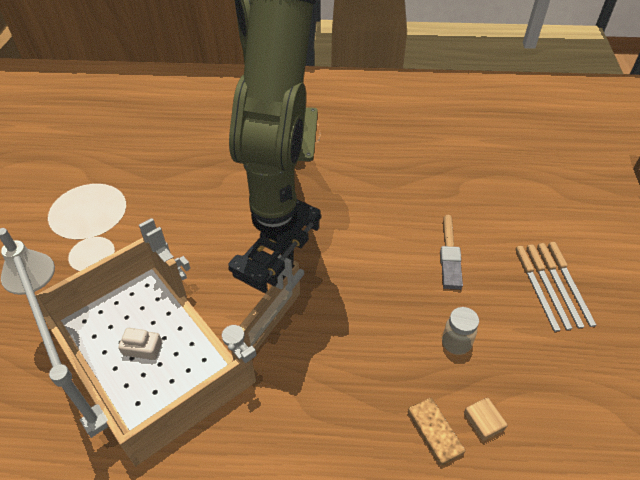

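View pics/wrist16.png

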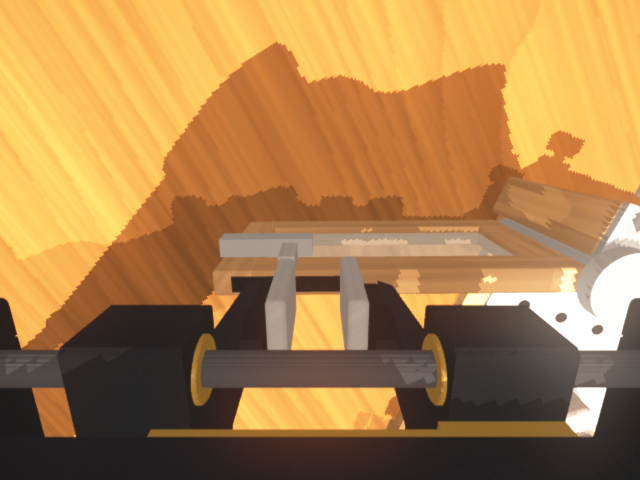

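```bash
python3 -m creep '[0,0,0,0,0,0,0,0,0,0,0,0,0,0,0,0,0,0,0,0,0,0,0,0,0,0,0,0,0,0]' >/dev/null
python3 -c "
from arc import *
import pickle
T,S=pickle.load(open('cams7.pkl','rb'))
for s,uv in ((T,(583,189)),(S,(5,235))):
    p=atz(s,uv,.3); d=p[:2]-np.array([.6226,-.0663]);c,n=np.cos(-.8427),np.sin(-.8427);print(p,c*d[0]+n*d[1],-n*d[0]+c*d[1])
show()"
```

```text
[ 0.62208623 -0.36202796  0.3       ] 0.22040204241809236 -0.19717562880473843
[ 0.63542582 -0.35394774  0.3       ] 0.22324745097480828 -0.18184141248346597
15.22 [0.568  0.0696 0.1393] psi -28.8 z [-0.003 -0.002 -1.   ] F [-0.8 -0.7 -1.8] op 36.5 q [-0.39  0.79  0.33  1.83 -0.41  0.6  -0.31]
```

```bash
python3 -c "
from h import *
print(finish_job())"
```

```text
the job is handed in; nothing more can be done
None
```

I finished the job in the order you asked and handed it in at about 15.2 s. The arm was still gripping the gate open at about 70°.

- **Lamp:** I swung it back over the far corner. In the last images its stem was about 222 mm behind the gate line (box x), inside the 180–275 mm range.
- **Frame catch:** I squeezed it fully; the gripper read about 36.5 mm, where 38 mm is full squeeze. A picture after release showed it had stayed in.
- **Gate:** I squeezed the grip fully and swung the gate past its detent. The tool turned from 41.7° to −28.8°, about 70.5°, and held still with outside forces of about 2 N.
- **Loose things:** the blank, jar and brush showed no movement in the last pictures, judged by eye.

**Checks that disagreed:**
- The cameras differed by 3–6 mm on where the box is, so I used a combined fit. The closing grip and the measured hinge radius agreed with it to within about 1 mm.
- The two final lamp positions agreed to 3 mm in box x, but differed by 15 mm across.
- The closed gripper reads about 1.5 mm below its nominal opening.

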